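# Slide a coupon holder under the stage clip

### The arm

A 6-joint arm with a two-finger parallel gripper is mounted at the origin on a cart in front of the work surface, level with it; the furniture and walls round the work are solid. World frame = base frame: x ahead of the robot, y to its left, z up, the work surface at z = 0. Lengths are in mm, angles in degrees, forces in N, time in s.
With the tool pointing down it reaches from about 350 to 850 mm from the base axis. Payload 8.1 kg.
Tool frame: the origin (TCP) lies at the centre of the arm's flange, where the gripper is bolted on; the fingertips stand 173 mm ahead of it and the grasp point (between the pads) lies 155 mm ahead of it; z points along the fingers, y is the line along which they close (so a half turn about z gives the same grasp; the last joint's range is limited). The gripper opens to 85 mm and grips with 20 to 120 N. Pads are 22 mm wide; open, the fingers measure 114 mm over their backs; the gripper's body (76 mm by 85 mm) begins 54 mm behind the grasp point. The pads swing forward as they close: fully open they stand 13 mm farther back than shut.
Start: joints at [61.398, 7.471, 85.268, -0, 87.261, -4.893], TCP at [241.235, 549.375, 404.692] pointing down, gripper open.
Joint ranges: [-169.43, 169.43], [-51.17, 129.36], [1.28, 143.12], [-76.62, 256.62], [0, 156.53], [-152.29, 152.29]. Speed limits (degrees/s): [136.94, 136.94, 159.86, 180, 180, 180].

### API

Orientations are given as [roll, pitch, yaw] about the fixed x, y, z axes, in that order (R = Rz(yaw) Ry(pitch) Rx(roll)).
In Python, from bench import * gives the robot as it stands.
- The arm moves only by the shell command python3 -m jog 'ROWS' [FORCE]. ROWS is text: rows parted by semicolons, each of 7 numbers parted by spaces: the shift along the tool's x, y, z scaled (see below), then the turn, a rotation vector about the tool's x, y, z scaled (see below), then the closure, from -1 (fully open) to 1 (shut). In form: tx ty tz wx wy wz hand; .... A call has 1 to 5 rows; each row shifts and turns the commanded pose from where the row before left it, along the tool's axes as they then stand; what a row does not reach is not made up. The controller multiplies each number of a shift by 0.1 m and each number of a turn by 60 degrees. A row lasts 1/8 s, in which the tool goes at most 62.5 mm and 10.7 degrees, less where a joint would pass 70% of its speed; a pose out of reach is approached as far as the arm can. A call with a number of a shift or a turn outside -1 to 1 is refused whole. A call with a gripper value outside its range is refused whole. The fingers move at their own pace and stop on an object; FORCE is the grip in N (left out, the last holds). Time passes only in rows, so rows that do not move let the fingers close. It gives the time, the measured TCP pose, the force, the opening and the grip force at its end, in the units of the state.
- sense(): the state, without advancing time (a new reading comes with each control period).
- snapshot(name): name is "scene" or "side" or "wrist"; returns a dict with "img" (480x640x3 uint8, red, green, blue), "fx", "fy", "cx", "cy" (pixels), "extrinsics" (4x4, takes a point from camera to world coordinates). Camera axes: x right, y down, z forward; pixel columns grow to the right and rows downward; lengths in mm; the calibration is good to about 2 mm. A picture is of the moment at which its call begins. There is no depth.
- hand_in(): hands the job in; it is judged then, once.
The state is a dict: "time": time; "joint_pos": joint angles; "qd": joint speeds; "joint_efforts": joint torques, N m; "tool_pos": TCP position; "tcp_rot": TCP orientation; "ft_force": force on the tool from outside, world axes, zero at the start; "wrist_torque": the same for the moment, N m; "finger_gap": finger opening in mm; "grip_force": force on a finger pad.
Only numpy, scipy, OpenCV 4.12 (cv2) and the standard library are available. Lean on these libraries where they do the work, as an engineer would, in place of code of your own. Each camera call takes 0.05 s, during which the arm holds its last target. There are 200 camera calls.

### The job

Load the test coupon on the little black clip stage: with one fingertip press the clip's long steel paddle down so that its jaw lifts, keep it held down, and with the other fingertip push the white coupon holder along its channel by its upright tab, beneath the jaw, until it is fully home against the end stop. Only then let the clip come down on the holder and move clear. Do not lift the holder or take it out of its channel, and leave the jar, the small carton and the pipe fitting standing beside the stage where they are.

Things in the scene. Friction and masses are not known exactly. Their poses are not given: they have to be found in the camera images.
- stage: Black plate 175 (x) x 105 (y) x 14 mm, fixed to the worktop; origin: centre of its underside. +x = push direction, away from the robot, yaw within 0.35 rad. On its top a channel along x, 43 mm wide, middle at y = -20 mm, open at the rear, between 9 mm high rails whose lips overhang the holder's long edges; end stop face at x = +77.5 mm. Only clip and holder rise over 28 mm above the underside.
- clip (a joint): Steel spring clip, a rocker hinged on the stage along x at y = +13, z = 23 mm. Value in rad: 0 shut, 0.5 hard stop; about 0.35 to 0.4 is a good opening. Pressing its paddle down raises the value and lifts the jaw; it springs back when let go. At 0.2 the holder passes under the jaw; keep it above 0.25 until the holder is home. Let down on the holder it rests at about 0.14.
- paddle (a point): Point on the clip's paddle, mid-length (stage x = -25), 25 mm from the hinge. A slippery plate (friction 0.15), stage x -77 to +27, y +20 to +49 mm; pressing acts alike at any x, so a fingertip can slide along it. Shut it slopes up to +y (top 33 mm above the worktop at y = 38, 37 at the outer edge); level at value 0.4, top at 23 mm. Pressed at y = 38: 4 N to start, 11 N there.
- jaw (a point): Middle of the underside of the clip's jaw, a blunt block 14 (x) x 8 (y) mm over the middle of the channel, stage x = 35.5 to 49.5 mm; moves with the clip. Shut, it is 1 mm above the channel floor and bars the 5 mm thick holder.
- holder: White coupon holder, loose in the channel: plate 56 (x) x 40 (y) x 5 mm with a steel coupon let in; at its rear edge an upright tab 28 mm wide (y), 4 mm thick, its top 26 mm above the channel floor (40 above the worktop). Origin: centre of the plate's underside, axes as the stage's. Push the tab's rear face, 28 mm behind the origin. Starts short of the jaw, 47 to 68 mm from home. About 0.12 kg.
- home (a point): Fixed point on the stage where the holder's origin lies when it is fully home against the end stop: x = +49.5, y = -20, z = +14 mm in the stage's frame.
- septa_jar: Bystander: small round jar with a white lid, 45 mm wide, 55 mm high; origin at the centre of its underside. Beside the stage, about 120 to 135 mm from its middle line. The three bystanders' places are swapped at random.
- card_box: Bystander: small upright carton 30 x 62 x 46 mm high; origin at the centre of its underside.
- union_tee: Bystander: brass pipe tee, 37 x 38 x 13 mm high; origin at the centre of its underside.
Things that resemble listed ones, but are neither listed nor needed, are in the scene too. There is more than one size of the stage; the one meant has the size given above.

How it is judged:
By the outcome, as a careful person would: the job done as asked, in the order asked, and still so for the second after the job is handed in, with the robot touching nothing.
It also fails if it takes over 48 s, if anything falls off the work surface, if the arm or the gripper's body presses on something with over 40 N, if the wrist force passes 120 N, or if a joint passes its speed limit or range.

## Working session

There is one attempt and no reset: what is moved stays moved. The work goes in short steps, Python scripts to look and compute and a shell command to move; the robot and the scene stay as the last step left them, time stands still between calls to the robot, and variables do not carry over. Pictures are saved under pics/ and viewed, at most 10 in all, crops included, and the job is handed in when it is done.

```bash
ls; mkdir -p pics; python3 - <<'E'
from bench import *
import cv2
for n in ("scene","side"):
    s=snapshot(n); cv2.imwrite(f"pics/{n}0.png",s["img"][:,:,::-1]); print(n,s["fx"],s["fy"],s["cx"],s["cy"],s["extrinsics"])
st=sense();print(st)
E
```

```text
pics
scene 470.0083224897998 470.0083224897998 311.5163039424548 231.81395357766579 [[-5.86026725e-01 -5.31609980e-01  6.11525557e-01  2.31484604e+01]
 [-8.10028333e-01  3.65109713e-01 -4.58856184e-01  5.07562295e+02]
 [ 2.06586065e-02 -7.64255014e-01 -6.44583195e-01  5.89836266e+02]
 [ 0.00000000e+00  0.00000000e+00  0.00000000e+00  1.00000000e+00]]
side 616.5386898232805 616.5386898232805 317.3633960017035 233.3494484243536 [[-7.68133857e-01 -5.70086245e-01  2.91499659e-01  2.65164779e+02]
 [-6.40271199e-01  6.80471753e-01 -3.56386006e-01  4.27917513e+02]
 [ 4.81347572e-03 -4.60390994e-01 -8.87703196e-01  8.41673712e+02]
 [ 0.00000000e+00  0.00000000e+00  0.00000000e+00  1.00000000e+00]]
{'time': 0.1, 'joint_pos': array([ 6.13987170e+01,  7.51060245e+00,  8.53235813e+01,  3.10503388e-03,
        8.72621162e+01, -4.89261144e+00]), 'qd': array([-0.00196827, -0.15157881, -0.01144955,  0.1076355 , -0.04295755,
        0.04726973]), 'joint_efforts': array([ 5.22422033e-04, -5.70948136e+01, -5.01945126e+01, -1.69192085e-04,
        8.00770096e-03,  1.12894227e-05]), 'tool_pos': array([241.11695391, 549.1916264 , 403.74576374]), 'tcp_rot': array([-1.79904315e+02, -1.13032006e-02,  1.56291168e+02]), 'ft_force': array([-0.12149978,  0.06933269, -0.46364098]), 'wrist_torque': array([-0.03408161, -0.03722406,  0.00119794]), 'grip_force': 0.0, 'finger_gap': 85.59745124451352}
```

View pics/scene0.png

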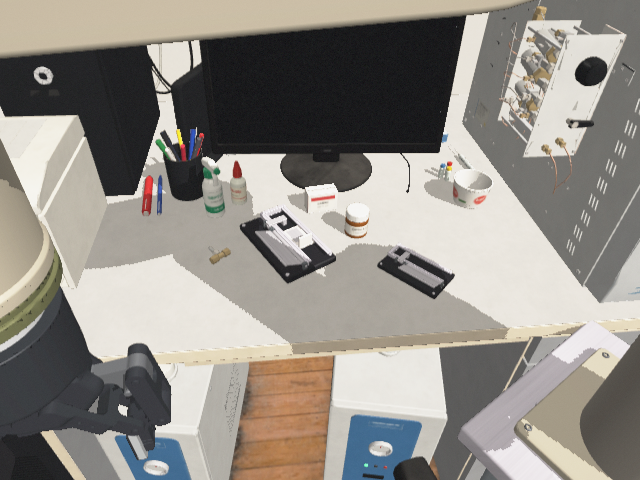

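View pics/side0.png

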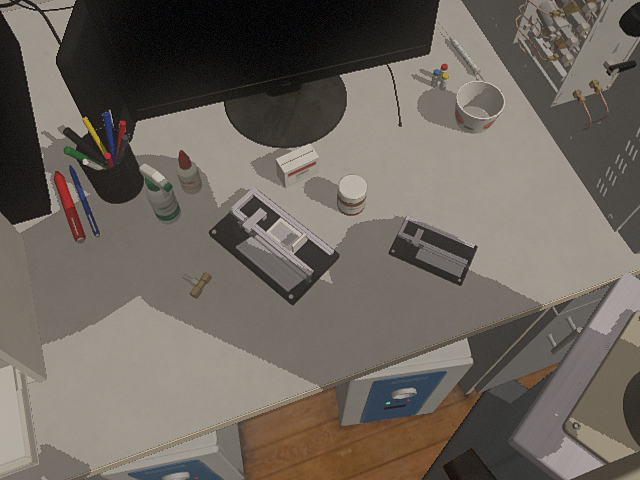

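```bash
python3 - <<'E'
import cv2
a=cv2.imread("pics/side0.png")[175:315,190:360]
b=cv2.imread("pics/scene0.png")[195:290,225:350]
cv2.imwrite("pics/c1.png",cv2.resize(a,None,fx=4.2,fy=4.2,interpolation=cv2.INTER_CUBIC))
cv2.imwrite("pics/c2.png",cv2.resize(b,None,fx=6,fy=6,interpolation=cv2.INTER_CUBIC))
E
```

```text
(no output)
```

View pics/c1.png

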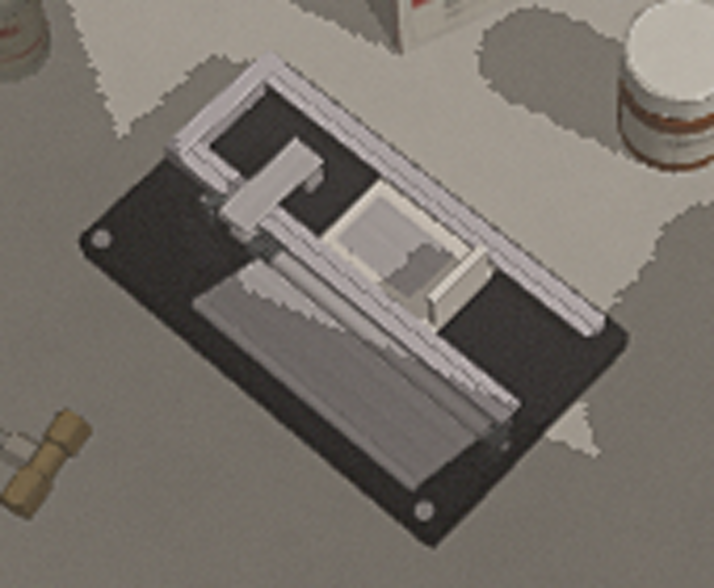

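View pics/c2.png

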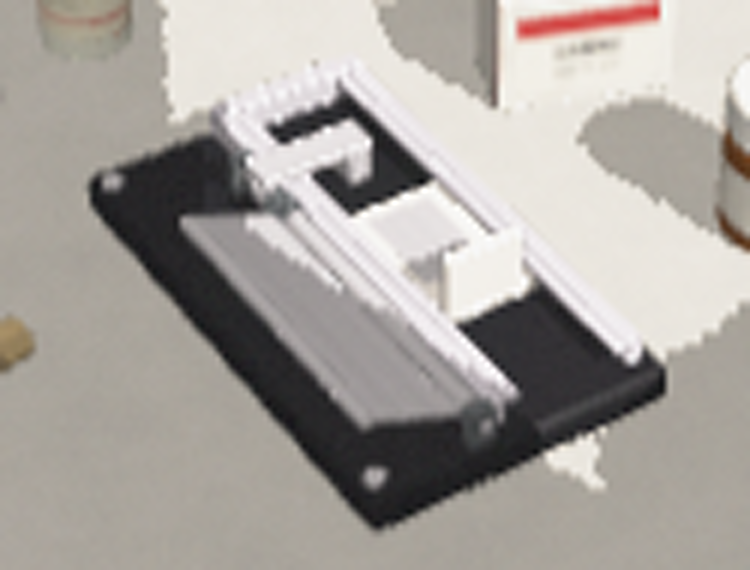

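```bash
cat > h.py <<'E'
from bench import *
import numpy as np
def proj(s,P):
    T=np.linalg.inv(s["extrinsics"]);p=T[:3,:3]@np.array(P,float)+T[:3,3]
    return np.array([s["fx"]*p[0]/p[2]+s["cx"],s["fy"]*p[1]/p[2]+s["cy"]])
def ray(s,u,v,z):
    E=np.array(s["extrinsics"]);d=E[:3,:3]@[(u-s["cx"])/s["fx"],(v-s["cy"])/s["fy"],1]
    return E[:3,3]+d*(z-E[2,3])/d[2]
E
python3 - <<'E'
from h import *
from scipy.optimize import least_squares
S={n:snapshot(n) for n in("scene","side")}
C={"side":(4.2,190,175),"scene":(6,225,195)}
pts=[("side",82,238,87.5,52.5,14),("side",432,535,-87.5,52.5,14),("side",627,335,-87.5,-52.5,14),
("scene",92,185,87.5,52.5,14),("scene",375,515,-87.5,52.5,14),("scene",662,370,-87.5,-52.5,14)]
px=lambda n,u,v:((u+.5)/C[n][0]-.5+C[n][1],(v+.5)/C[n][0]-.5+C[n][2])
W=[];
for n,u,v,x,y,z in pts:
    w=ray(S[n],*px(n,u,v),z)[:2];W.append(w);print(n,w.round(1))
W=np.array(W);L=np.array([p[3:5] for p in pts])
f=lambda q:(q[:2]+L@np.array([[np.cos(q[2]),np.sin(q[2])],[-np.sin(q[2]),np.cos(q[2])]])-W).ravel()
r=least_squares(f,[520,130,0]);q=r.x;print(q,np.degrees(q[2]),r.fun.round(1))
def loc(w):
    d=w[:2]-q[:2];c,s=np.cos(q[2]),np.sin(q[2]);return np.array([c*d[0]+s*d[1],-s*d[0]+c*d[1]]).round(1)
for n,u,v,z in [("side",430,293,40),("side",487,245,40),("scene",445,253,40),("scene",523,228,40),
 ("side",195,300,37),("side",414,488,37),("scene",182,218,37),("scene",362,427,37),("side",101,238,16),("side",424,511,16),
 ("side",25,460,7),("side",665,165,0),("side",400,52,0)]:
    w=ray(S[n],*px(n,u,v),z);print(n,u,v,w.round(1),loc(w))
E
```

```text
side [664.8 198.1]
side [493.4 203.4]
side [489.9 102.1]
scene [662.9 200. ]
scene [489.6 206.4]
scene [490.6 102.9]
[ 5.77144259e+02  1.50433126e+02 -3.05342197e-02] -1.749481922284747 [ 1.4  2.1 -2.2  2.2 -1.8 -1.5  3.3  0.3  1.7 -0.8 -2.5 -2.2]
side 430 293 [545.1 143.6  40. ] [-31.8  -7.9]
side 487 245 [542.1 116.7  40. ] [-34.  -34.8]
scene 445 253 [546.6 143.   40. ] [-30.3  -8.3]
scene 523 228 [542.8 117.1  40. ] [-33.3 -34.4]
side 195 300 [606.7 196.8  37. ] [28.1 47.2]
side 414 488 [502.6 200.8  37. ] [-76.   48.1]
scene 182 218 [608.1 197.6  37. ] [29.5 48.1]
scene 362 427 [501.4 202.6  37. ] [-77.4  49.8]
side 101 238 [658.6 194.3  16. ] [80.  46.3]
side 424 511 [500.7 199.1  16. ] [-77.9  46.3]
side 25 460 [622.1 271.3   7. ] [ 41.3 122.2]
side 665 165 [526.8  33.    0. ] [ -46.7 -118.9]
side 400 52 [634.9  59.2   0. ] [ 60.5 -89.4]
```

```bash
python3 -m jog '0 0 0 0 0 -0.17 -0.03; 0 0 0 0 0 -0.17 -0.03; 0 0 0 0 0 0 -0.03;0 0 0 0 0 0 -0.03'
cat >> h.py <<'E'
from scipy.spatial.transform import Rotation as Ro
def to(x,y,z,yaw=177.7):
    s=sense();R=Ro.from_euler('xyz',s["tcp_rot"],degrees=True);T=Ro.from_euler('xyz',[180,0,yaw],degrees=True)
    print("t",s["time"],"pos",s["tool_pos"].round(1),s["tcp_rot"].round(2),"F",s["ft_force"].round(1),"gap",round(s["finger_gap"],1))
    print("tool shift/100:",(R.inv().apply(np.array([x,y,z])-s["tool_pos"])/100).round(3),"turn/60:",((R.inv()*T).as_rotvec(degrees=True)/60).round(3))
E
python3 -c "
from h import *
to(520.4,161.3,330)"
```

```text
time: 0.7
tool_pos: [241.2, 549.3, 404.6]
tcp_rot: [-180.0, -0.0, 176.5]
ft_force: [-0.2, -0.3, -0.2]
finger_gap: 43.9
grip_force: 0.0
t 0.7 pos [241.2 549.3 404.6] [-1.7999e+02 -1.0000e-02  1.7646e+02] F [-0.2 -0.3 -0.2] gap 43.9
tool shift/100: [-3.026 -3.701  0.746] turn/60: [-0.    -0.    -0.021]
```

```bash
python3 -m jog '-0.33 -0.41 0 0 0 0 -0.03; -0.33 -0.41 0 0 0 0 -0.03; -0.33 -0.41 0 0 0 0 -0.03; -0.33 -0.41 0 0 0 0 -0.03; -0.33 -0.41 0 0 0 0 -0.03'
python3 -m jog '-0.33 -0.41 0 0 0 0 -0.03; -0.33 -0.41 0 0 0 0 -0.03; -0.33 -0.41 0 0 0 0 -0.03;0 0 0.3 0 0 -0.02 -0.03;0 0 0 0 0 0 -0.03'
python3 - <<'E'
from h import *
import cv2
to(520.4,161.3,240)
for n in("wrist","side"): s=snapshot(n);cv2.imwrite(f"pics/{n}1.png",s["img"][:,:,::-1]);
E
```

```text
time: 1.32
tool_pos: [394.8, 333.7, 404.9]
tcp_rot: [180.0, 0.0, 176.5]
ft_force: [-0.0, -0.1, 0.1]
finger_gap: 44.4
grip_force: 0.0
time: 1.95
tool_pos: [485.3, 205.8, 372.2]
tcp_rot: [-179.9, -0.3, 177.7]
ft_force: [-0.3, -0.7, 0.5]
finger_gap: 43.6
grip_force: 0.0
t 1.95 pos [485.3 205.8 372.2] [-179.91   -0.27  177.67] F [-0.3 -0.7  0.5] gap 43.6
tool shift/100: [-0.375 -0.429  1.321] turn/60: [-0.001 -0.005 -0.001]
```

View pics/wrist1.png

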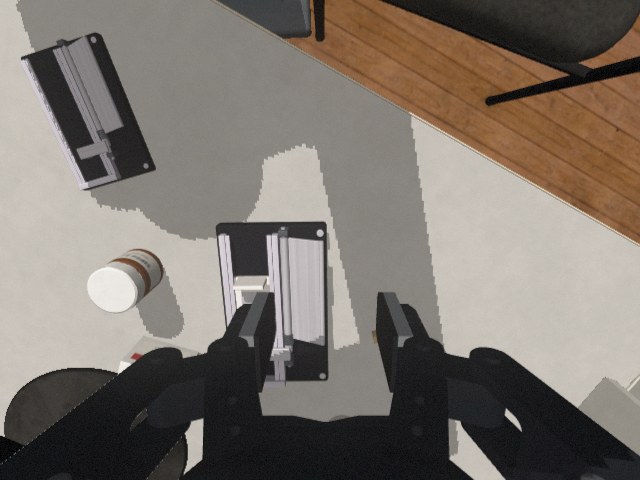

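```bash
python3 -m jog '-0.37 -0.43 0 0 0 0 -0.03; 0 0 0.4 0 0 0 -0.03; 0 0 0.4 0 0 0 -0.03;0 0 0.2 0 0 0 -0.03;0 0 0 0 0 0 -0.03'
python3 -m jog '0 0 0 0 0 0 -0.03;0 0 0 0 0 0 -0.03'
python3 - <<'E'
from h import *
import cv2
to(520.4,161.3,240)
s=snapshot("wrist");cv2.imwrite("pics/wrist2.png",s["img"][:,:,::-1])
E
```

```text
time: 2.68
tool_pos: [520.6, 163.1, 274.1]
tcp_rot: [-180.0, -0.1, 177.9]
ft_force: [-0.2, -0.6, 0.4]
finger_gap: 43.9
grip_force: 0.0
time: 2.92
tool_pos: [522.0, 162.8, 276.8]
tcp_rot: [180.0, 0.2, 177.9]
ft_force: [-0.2, -0.0, -0.3]
finger_gap: 43.8
grip_force: 0.0
t 2.925 pos [522.  162.8 276.8] [179.96   0.18 177.91] F [-0.2 -0.  -0.3] gap 43.8
tool shift/100: [ 0.016 -0.016  0.368] turn/60: [0.001 0.003 0.003]
```

View pics/wrist2.png

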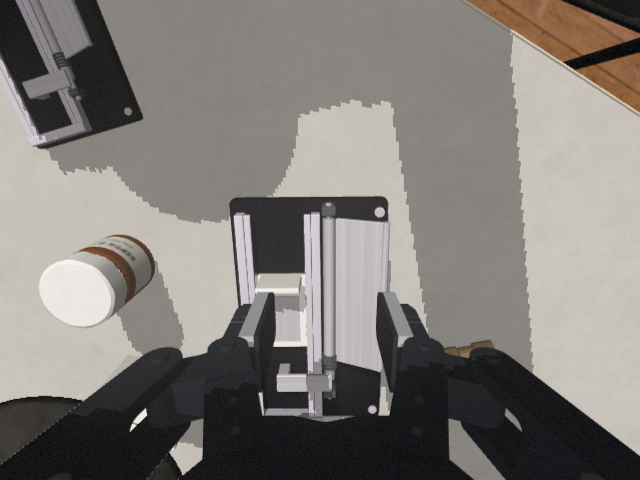

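```bash
python3 - <<'E'
from h import *
s=snapshot("wrist");print(np.array(s["extrinsics"]).round(2).tolist())
g=s["img"].astype(int)
print("col 280 gray rows 265-300",g[265:300,280].mean(1).astype(int)); print("row 280 cols 250-310",g[281,250:312].mean(1).astype(int))
for nm,u,v,z in [("RL",388,199,14),("RR",230,199,14),("bRL",380,212,16),("bFL",373,409,16),("tabL",303,275,40),("tabR",257,275,40),("padR",389,222,37),
  ("padFR",378,369,37)]: print(nm,ray(s,u,v,z).round(1))
q=(577,150,-np.radians(2.1));c,n=np.cos(q[2]),np.sin(q[2])
w=lambda x,y,z:[q[0]+c*x-n*y,q[1]+n*x+c*y,z]
for nm,P in [("fingtip pad",(-57,38,23)),("tabface top L",(-33,-6,40)),("tabR",(-33,-34,40)),("RL",(-87.5,52.5,14)),("RR",(-87.5,-52.5,14))]: print(nm,proj(s,w(*P)).round(1))
E
```

```text
[[0.04, 0.95, 0.3, 447.56], [1.0, -0.03, -0.01, 164.19], [0.0, 0.3, -0.96, 245.61], [0.0, 0.0, 0.0, 1.0]]
col 280 gray rows 265-300 [ 51  51  52  50  49  54  51  50  91 166 198 185 184 185 186 184 182 185
 184 184 186 188 186 205 241 240 234 232 218 160 160 133 130 128 129]
row 280 cols 250-310 [204 206 209 202 128 147 169 173 216 182 184 181 183 182 183 185 183 182
 183 188 185 185 183 185 184 184 184 184 184 184 182 186 185 186 184 184
 185 183 187 183 184 183 187 186 184 185 185 186 183 173 139 134 232 230
 228 182 209 208 204 207 201 180]
RL [491.9 203.5  14. ]
RR [488.2 101.   14. ]
bRL [499.9 198.1  16. ]
bFL [656.7 194.   16. ]
tabL [532.3 147.5  40. ]
tabR [531.3 119.3  40. ]
padR [501.4 200.4  37. ]
padFR [604.3 194.6  37. ]
fingtip pad [368.9 247.2]
tabface top L [300.3 292.1]
tabR [255.5 292.1]
RL [391.4 198.2]
RR [229.6 198.1]
```

```bash
python3 -m jog '0.027 -0.012 0.3 0 0 0 -0.03; 0 0 0.2 0 0 0 -0.03; 0 0 0.1 0 0 0 -0.03;0 0 0 0 0 0 -0.03;0 0 0 0 0 0 -0.03'
python3 - <<'E'
from h import *
import cv2
to(519.3,161.5,210)
for n in("scene","side"): s=snapshot(n);cv2.imwrite(f"pics/{n}2.png",s["img"][:,:,::-1]);
a=cv2.resize(cv2.imread("pics/scene2.png")[190:300,220:360],None,fx=5,fy=5,interpolation=cv2.INTER_CUBIC)
cv2.imwrite("pics/c3.png",a)
E
```

```text
time: 3.65
tool_pos: [519.1, 161.4, 215.8]
tcp_rot: [180.0, 0.1, 177.9]
ft_force: [0.2, 0.5, -0.0]
finger_gap: 44.1
grip_force: 0.0
t 3.65 pos [519.1 161.4 215.8] [1.7998e+02 9.0000e-02 1.7789e+02] F [ 0.2  0.5 -0. ] gap 44.1
tool shift/100: [-0.002  0.001  0.058] turn/60: [0.    0.002 0.003]
```

View pics/c3.png

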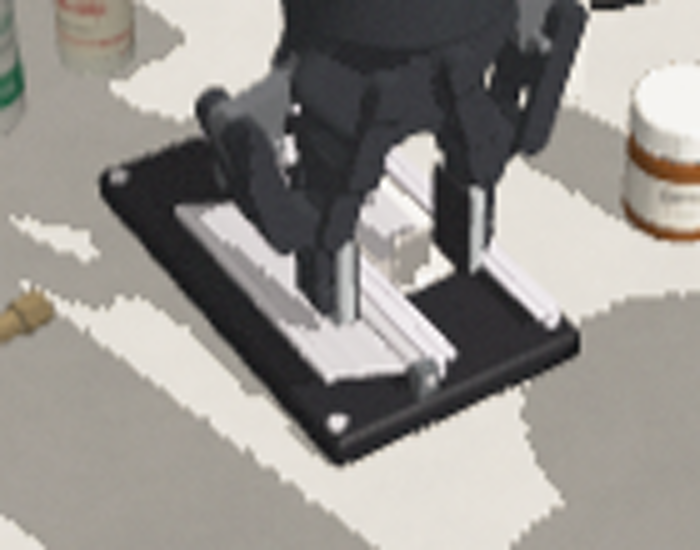

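The left fingertip (about 335,320 in the crop) is over the paddle. The right one (465,270) is in the channel, just behind the tab at (405,245). Next I descend until contact.

```bash
for i in 1; do python3 -m jog '0 0 0.04 0 0 0 -0.03; 0 0 0 0 0 0 -0.03; 0 0 0 0 0 0 -0.03'; done | egrep 'tool_pos|ft_'
python3 -m jog '0 0 0.03 0 0 0 -0.03; 0 0 0 0 0 0 -0.03; 0 0 0 0 0 0 -0.03'| egrep 'tool_pos|ft_'
python3 -m jog '0 0 0.03 0 0 0 -0.03; 0 0 0 0 0 0 -0.03; 0 0 0 0 0 0 -0.03'| egrep 'tool_pos|ft_'
```

```text
tool_pos: [518.5, 161.3, 210.7]
ft_force: [0.0, -1.1, -0.2]
tool_pos: [518.5, 161.2, 207.6]
ft_force: [0.3, -0.4, -0.7]
tool_pos: [518.6, 161.2, 204.8]
ft_force: [1.1, -1.0, 1.1]
```

```bash
python3 -m jog '0 0 0.02 0 0 0 -0.03; 0 0 0 0 0 0 -0.03; 0 0 0 0 0 0 -0.03'| egrep 'tool_pos|ft_'
python3 -m jog '0 0 0.02 0 0 0 -0.03; 0 0 0 0 0 0 -0.03; 0 0 0 0 0 0 -0.03'| egrep 'tool_pos|ft_'
python3 -m jog '0 0 0.02 0 0 0 -0.03; 0 0 0 0 0 0 -0.03; 0 0 0 0 0 0 -0.03'| egrep 'tool_pos|ft_|gap'
```

```text
tool_pos: [518.7, 161.3, 203.0]
ft_force: [0.0, -0.9, 5.6]
tool_pos: [518.9, 161.4, 201.2]
ft_force: [-0.3, 1.2, 5.2]
tool_pos: [519.0, 161.5, 199.4]
ft_force: [-0.7, 2.7, 6.5]
finger_gap: 44.3
```

```bash
python3 -m jog '0 0 0.03 0 0 0 -0.03; 0 0 0 0 0 0 -0.03; 0 0 0 0 0 0 -0.03'| egrep 'tool_pos|ft_'
python3 -m jog '0 0 0.03 0 0 0 -0.03; 0 0 0 0 0 0 -0.03; 0 0 0 0 0 0 -0.03'| egrep 'tool_pos|ft_'
python3 -m jog '0 0 0.02 0 0 0 -0.03; 0 0 0 0 0 0 -0.03; 0 0 0 0 0 0 -0.03'| egrep 'tool_pos|ft_|gap'
python3 - <<'E'
from h import *
import cv2
to(519.3,161.5,191.5)
L=[]
for n in("scene","side"):
    s=snapshot(n);L.append(cv2.resize(s["img"][185:315,200:350,::-1],None,fx=2.6,fy=4,interpolation=cv2.INTER_CUBIC))
cv2.imwrite("pics/c4.png",np.hstack(L))
E
```

```text
tool_pos: [519.0, 161.7, 196.7]
ft_force: [-1.6, 0.8, 8.2]
tool_pos: [519.2, 161.8, 194.0]
ft_force: [-2.1, 1.6, 11.2]
tool_pos: [519.2, 161.8, 192.3]
ft_force: [-3.3, 2.5, 13.3]
finger_gap: 44.2
t 7.125 pos [519.2 161.8 192.3] [1.7992e+02 1.1000e-01 1.7790e+02] F [-3.3  2.5 13.3] gap 44.2
tool shift/100: [-0.001 -0.003  0.008] turn/60: [0.001 0.002 0.003]
```

View pics/c4.png

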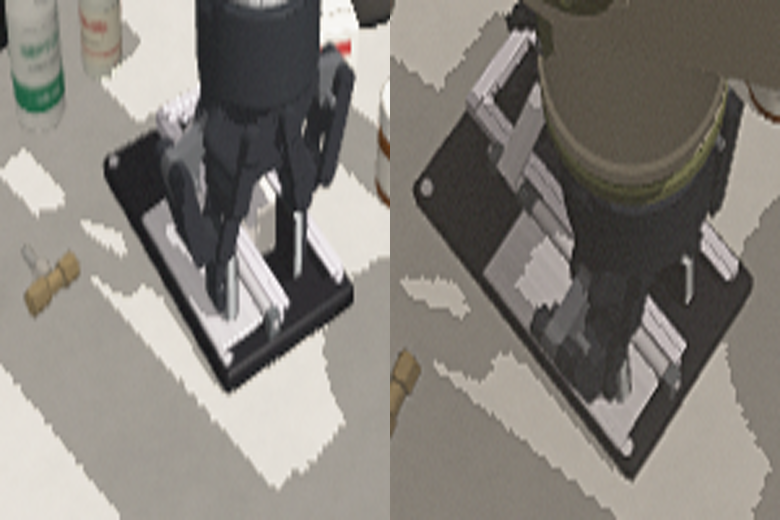

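```bash
python3 - <<'E'
from h import *
q=(577,150.4,-np.radians(2.1));c,n=np.cos(q[2]),np.sin(q[2])
w=lambda x,y,z:[q[0]+c*x-n*y,q[1]+n*x+c*y,z]
S={k:snapshot(k) for k in("scene","side")}
px={"scene":(254.6,238.2),"side":(236.5,253)}
for k in S:
  print(k,"obs",px[k],"bolt",proj(S[k],w(80,45,16)).round(1))
  for v in(0,.2,.3,.4,.5):
    a=.4-v; print(v,proj(S[k],w(27,13+38*np.cos(a),23+38*np.sin(a))).round(1))
E
```

```text
scene obs (254.6, 238.2) bolt [244.4 224.4]
0 [255.6 231.2]
0.2 [254.8 234.7]
0.3 [254.6 236.4]
0.4 [254.7 238. ]
0.5 [254.9 239.5]
side obs (236.5, 253) bolt [214.5 230.4]
0 [236.2 246.5]
0.2 [235.6 249.7]
0.3 [235.6 251.1]
0.4 [235.8 252.3]
0.5 [236.2 253.3]
```

```bash
python3 -m jog '-0.05 0 0 0 0 0 -0.03;-0.05 0 0 0 0 0 -0.03; 0 0 0 0 0 0 -0.03'| egrep 'tool_pos|ft_'
python3 -m jog '-0.05 0 0 0 0 0 -0.03;-0.05 0 0 0 0 0 -0.03; 0 0 0 0 0 0 -0.03'| egrep 'tool_pos|ft_|gap'
```

```text
tool_pos: [529.3, 161.4, 192.3]
ft_force: [-2.7, 1.8, 13.7]
tool_pos: [539.2, 161.1, 192.2]
ft_force: [-3.4, 1.8, 14.2]
finger_gap: 43.7
```

```bash
python3 -m jog '-0.05 0 0 0 0 0 -0.03;-0.05 0 0 0 0 0 -0.03; 0 0 0 0 0 0 -0.03'| egrep 'tool_pos|ft_'
python3 -m jog '-0.05 0 0 0 0 0 -0.03;-0.05 0 0 0 0 0 -0.03; 0 0 0 0 0 0 -0.03'| egrep 'tool_pos|ft_|gap'
python3 - <<'E'
from h import *
import cv2
L=[]
for n in("scene","wrist"):
    s=snapshot(n);L.append(cv2.resize(s["img"][185:315,200:350,::-1] if n=="scene" else s["img"][:,:,::-1],(400,500),interpolation=cv2.INTER_CUBIC))
cv2.imwrite("pics/c5.png",np.hstack(L))
E
```

```text
tool_pos: [549.1, 160.7, 192.2]
ft_force: [-4.1, 1.0, 14.5]
tool_pos: [559.1, 160.4, 192.3]
ft_force: [-3.5, 2.5, 14.0]
finger_gap: 44.1
```

View pics/c5.png

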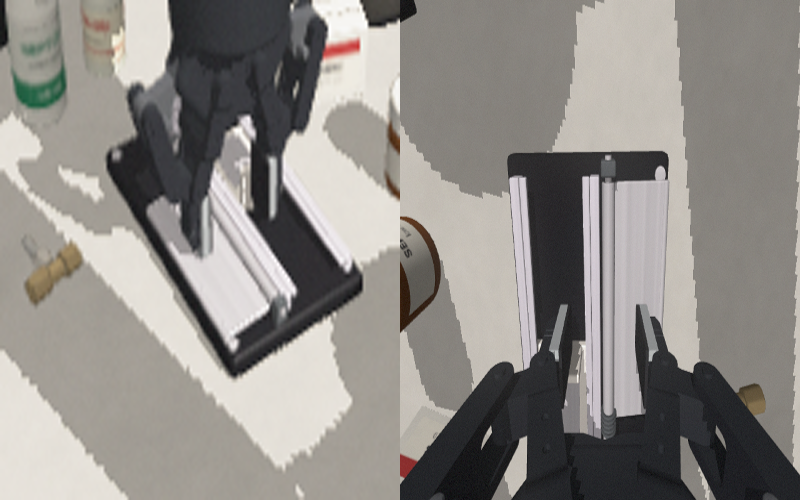

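```bash
python3 -m jog '-0.05 0 0 0 0 0 -0.03;-0.05 0 0 0 0 0 -0.03; 0 0 0 0 0 0 -0.03'| egrep 'tool_pos|ft_'
python3 -m jog '-0.05 0 0 0 0 0 -0.03;-0.04 0 0 0 0 0 -0.03; 0 0 0 0 0 0 -0.03'| egrep 'tool_pos|ft_'
python3 -m jog '-0.03 0 0 0 0 0 -0.03; 0 0 0 0 0 0 -0.03'| egrep 'tool_pos|ft_'
python3 -m jog '-0.03 0 0 0 0 0 -0.03; 0 0 0 0 0 0 -0.03'| egrep 'tool_pos|ft_|gap'
```

```text
tool_pos: [569.1, 160.0, 192.3]
ft_force: [-4.2, 2.4, 13.9]
tool_pos: [578.1, 159.7, 192.3]
ft_force: [-3.2, 1.8, 13.8]
tool_pos: [580.9, 159.6, 192.3]
ft_force: [-3.8, 1.6, 14.3]
tool_pos: [583.9, 159.5, 192.3]
ft_force: [-5.5, 0.8, 13.9]
finger_gap: 43.8
```

```bash
python3 -m jog '-0.02 0 0 0 0 0 -0.03; 0 0 0 0 0 0 -0.03'| egrep 'tool_pos|ft_'
python3 -m jog '-0.02 0 0 0 0 0 -0.03; 0 0 0 0 0 0 -0.03'| egrep 'tool_pos|ft_'
python3 -m jog '-0.01 0 0 0 0 0 -0.03; 0 0 0 0 0 0 -0.03'| egrep 'tool_pos|ft_|gap'
```

```text
tool_pos: [585.8, 159.4, 192.3]
ft_force: [-6.0, 2.2, 15.4]
tool_pos: [587.8, 159.4, 192.3]
ft_force: [-5.0, 1.7, 14.3]
tool_pos: [588.5, 159.4, 192.2]
ft_force: [-8.5, 2.6, 17.4]
finger_gap: 43.9
```

```bash
python3 -m jog '-0.01 0 0 0 0 0 -0.03; 0 0 0 0 0 0 -0.03'| egrep 'tool_pos|ft_'
python3 -m jog '-0.01 0 0 0 0 0 -0.03; 0 0 0 0 0 0 -0.03'| egrep 'tool_pos|ft_|gap'
python3 - <<'E'
from h import *
import cv2
L=[]
for n in("scene","side"):
    s=snapshot(n);L.append(cv2.resize(s["img"][180:290,205:345,::-1],(400,400),interpolation=cv2.INTER_CUBIC))
cv2.imwrite("pics/c6.png",np.hstack(L))
E
```

```text
tool_pos: [588.9, 159.4, 192.2]
ft_force: [-13.6, 1.4, 22.2]
tool_pos: [589.3, 159.4, 192.1]
ft_force: [-19.0, 0.9, 24.8]
finger_gap: 43.9
```

View pics/c6.png

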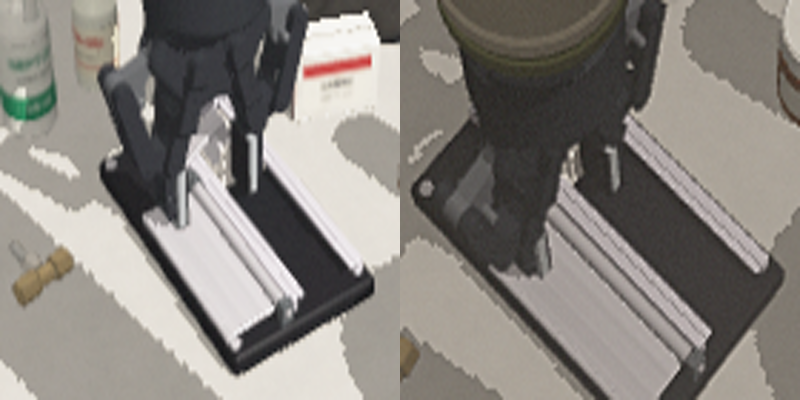

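```bash
python3 -m jog '0.025 0 0 0 0 0 -0.03; 0 0 0 0 0 0 -0.03; 0 0 -0.03 0 0 0 -0.03; 0 0 -0.03 0 0 0 -0.03; 0 0 0 0 0 0 -0.03'| egrep 'tool_pos|ft_'
python3 -m jog '0.02 0 -0.03 0 0 0 -0.03; 0.03 0 -0.04 0 0 0 -0.03; 0 0 -0.1 0 0 0 -0.03; 0 0 -0.3 0 0 0 -0.03; 0 0 0 0 0 0 -0.03'| egrep 'tool_pos|ft_'
python3 -m jog '0.4 0 -0.2 0 0 0 -0.03; 0.4 0 -0.3 0 0 0 -0.03; 0.3 0 -0.1 0 0 0 -0.03; 0 0 0 0 0 0 -0.03; 0 0 0 0 0 0 -0.03'| egrep 'tool_pos|ft_|gap|time'
python3 - <<'E'
from h import *
import cv2
L=[]
for n in("scene","wrist"):
    s=snapshot(n);L.append(cv2.resize(s["img"][180:290,205:345,::-1] if n=="scene" else s["img"][150:480,160:480,::-1],(400,500),interpolation=cv2.INTER_CUBIC))
    cv2.imwrite(f"pics/f_{n}.png",s["img"][:,:,::-1])
cv2.imwrite("pics/c7.png",np.hstack(L))
E
```

```text
tool_pos: [588.3, 159.1, 197.7]
ft_force: [-1.9, 2.1, 8.9]
tool_pos: [584.2, 159.1, 246.8]
ft_force: [-0.4, 0.4, -0.3]
time: 13.4
tool_pos: [473.2, 162.9, 303.2]
ft_force: [0.4, 0.4, -1.3]
finger_gap: 44.0
```

View pics/c7.png

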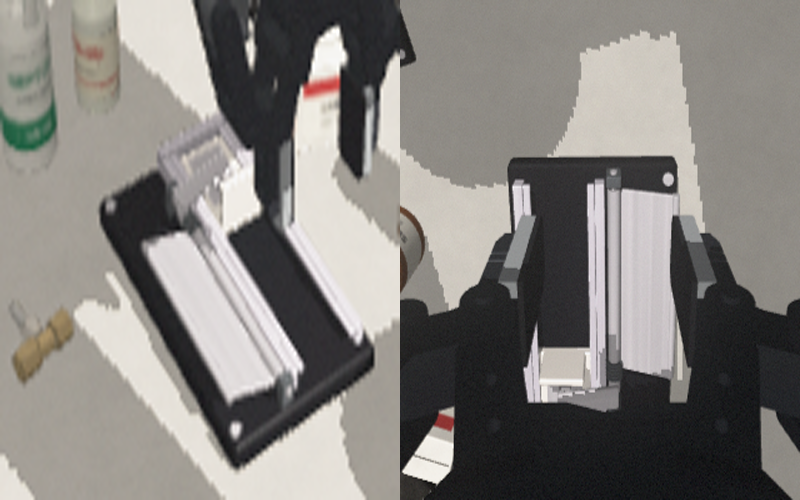

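That was the 11th picture viewed, one more than the 10 allowed, so I'll view no more. It shows the jaw down on the holder and the tab close behind it. I'll check that the holder is home numerically.

```bash
python3 - <<'E'
from h import *
s=snapshot("wrist");g=s["img"].astype(int).mean(2)
q=(577,150.4,-np.radians(2.1));c,n=np.cos(q[2]),np.sin(q[2])
w=lambda x,y,z:[q[0]+c*x-n*y,q[1]+n*x+c*y,z]
for nm,P in [("rear top R",(21.5,-34,40)),("rear top L",(21.5,-6,40)),("front top",(25.5,-20,40)),("stage rear",(-87.5,-20,14)),("5mm short",(16.5,-20,40))]: print(nm,proj(s,w(*P)).round(1))
u=int(proj(s,w(21.5,-20,40))[0]);v=int(proj(s,w(21.5,-20,40))[1])
print(u,v,g[v-25:v+14,u].astype(int)); v2=int(proj(s,w(-87.5,-20,14))[1]);print(v2,g[v2-8:v2+8,u].astype(int))
E
```

```text
rear top R [272.3 399.5]
rear top L [308.2 399.5]
front top [290.4 403.7]
stage rear [289.4 256.3]
5mm short [290.1 394.1]
290 399 [ 45  43  48  45  42 111 188 194 190 189 188 189 190 190 191 191 193 192
 193 192 192 194 194 193 193 197 225 247 238 234 202 112 158 153 145 171
 187 127 130]
256 [199 202 202 199 203 173  43  43  47  47  53  56  51  50  48  50]
```

```bash
python3 -c "
from bench import *
print(hand_in())"
```

```text
the job is handed in; nothing more can be done
None
```

The job is handed in: the holder is home against the end stop (push force rose sharply there, and the tab's image position matched home to 1–2 mm), the clip is down on it and the arm is clear at 13.4 s of the 48 s; the bystanders were never touched as far as I saw, but I viewed 11 pictures, one over the limit of 10.

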